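# Make up the pepper mill kit and the candlestick kit

## Robot

A 6-joint arm with a two-finger parallel gripper is mounted at the origin on the work surface. World frame = base frame: x ahead of the robot, y to its left, z up, the work surface at z = 0. Lengths are in m, angles in rad, forces in N, time in s.
With the tool pointing down it reaches from about 0.225 to 0.875 m from the base axis. Payload 3.4 kg.
Tool frame: the origin (TCP) lies at the very end of the fingers, on their centre line; the grasp point (between the pads) lies 19 mm behind it; z points along the fingers, y is the line along which they close (so a half turn about z gives the same grasp; the last joint's range is limited). The gripper opens to 85 mm and grips with 20 to 120 N. Pads are 22 mm wide; open, the fingers measure 114 mm over their backs; the gripper's body (76 mm by 85 mm) begins 54 mm behind the grasp point. The pads swing forward as they close: fully open they stand 13 mm farther back than shut.
Start: joints at [1.113, 0.276, 1.505, -0, 1.361, -0.121], TCP at [0.19, 0.543, 0.231] pointing down, gripper open.
Joint ranges: [-2.89, 2.89], [-0.75, 2.08], [0.22, 2.7], [-1.18, 4.32], [0.11, 2.71], [-2.7, 2.7]. Speed limits (rad/s): [2.57, 2.57, 3.14, 3.14, 3.14, 3.14].

## Interface

Orientations are given as a unit quaternion [w, x, y, z].
In Python, from rig import get_state, optics, sign_off gives the robot as it stands.
- The arm moves only by the tool send_rows, never from a script. Its argument "increments" is a list of rows, each an object with "gripper": the gripper's target within -1 to 1 (shut at 1, half-way at 0, fully open at -1); "linear": the shift along the world's x, y, z in m, a list of three; "delta_rot": the turn, a rotation vector about the world's x, y, z in rad, a list of three. In form: [{"gripper": gripper, "linear": [dx, dy, dz], "delta_rot": [rx, ry, rz]}, ...]. A call has 1 to 8 rows; each row is the pose to reach, as a shift and turn from the pose commanded when the call began; what a row does not reach only later rows make up. A row lasts 1/10 s, in which the tool goes at most 50 mm and 8.59 degrees, less where a joint would pass 70% of its speed; a pose out of reach is approached as far as the arm can. A call with a gripper value outside its range is refused whole. The fingers move at their own pace and stop on an object; "newtons" is the grip in N (left out, the last holds). Time passes only in rows, so rows that repeat a pose let the fingers close. It gives the time, the measured TCP pose, the force, the opening and the grip force at its end, in the units of the state.
- get_state(): the state, without advancing time (a new reading comes with each control period).
- optics.get_image(name): name is "side" or "top" or "wrist"; returns a dict with "pixels" (480x640x3 uint8, blue, green, red), "K" (3x3 intrinsics, pixels), "k1" (the pictures are not rectified: a ray, as slopes to the right and down, at radius r is drawn at 1 + k1 r^2 times it, then the intrinsics apply), "rvec" (rotation vector, rad) and "tvec" (3), from world to camera coordinates, as OpenCV has them; the wrist camera has in their place "T_tool_cam" (4x4, takes a point from camera to tool coordinates, whose origin is the TCP and whose axes are the flange's). Camera axes: x right, y down, z forward; pixel columns grow to the right and rows downward; lengths in m; the calibration is good to about 2 mm. A picture is of the moment at which its call begins: read the wrist's pose just before it. There is no depth.
- sign_off(): hands the job in; it is judged then, once.
The state is a dict: "clock": time; "qpos": joint angles; "qd": joint speeds; "effort": joint torques, N m; "position": TCP position; "ee_rot": TCP orientation; "contact_force": force on the tool from outside, world axes, zero at the start; "moment": the same for the moment, N m; "width": finger opening in m; "gripper_force": force on a finger pad.
Only numpy, scipy, OpenCV 4.12 (cv2) and the standard library are available. Lean on these libraries where they do the work, as an engineer would, in place of code of your own. Each camera call takes 0.05 s, during which the arm holds its last target. There are 200 camera calls.

## Task

Make up the two kits from the turned stock on the bench: the square tray gets the pepper mill (its body in the long compartment, its head and its grinder mechanism in the two small compartments, one in each, either way round), and the oblong tray gets the candlestick and the brass candle cup, one in each compartment. Stand every part upright and flat on the tray's floor, set down rather than dropped. Leave the egg cup, the wax tin and the faceplate where they are.

Things in the scene. Friction and masses are not known exactly. Their poses are not given: they have to be found in the camera images.
- mill_body: Body of a pepper mill, turned wood, standing upright: 110 mm tall, foot 56 mm in diameter, waist 38 mm at mid height, a straight upper barrel 49 mm in diameter from 72 mm up to the top, with an open 27 mm bore in its top face. 0.15 kg. Origin: centre of the underside, z up its axis; round, yaw free.
- mill_head: Head of the pepper mill, turned wood, upright: 60 mm tall, skirt 52 mm in diameter at the bottom, neck 24 mm at 26 to 31 mm height, above it a solid knob 37 to 38 mm in diameter from 35 to 52 mm height with a closed, slightly domed top. 0.07 kg. Origin: centre of the underside, z up its axis; round, yaw free.
- grinder: Grinder mechanism of the pepper mill, standing on end: black ribbed housing 42 mm in diameter, to 32 mm height, steel collar 26 mm to 40 mm height, then a thin aluminium shaft 9 mm in diameter with a brass nut 15 mm in diameter at its end (86 to 95 mm height). Can be held by the bare shaft. 0.09 kg. Origin: centre of the underside, z up its axis; round, yaw free.
- candlestick: Short candlestick, turned wood, standing upright: 92 mm tall, foot 62 mm in diameter, stem 22 to 26 mm in diameter from 22 to 46 mm height, a straight top barrel 40 mm in diameter from 60 mm up to the top with an open 23 mm candle hole. 0.13 kg. Origin: centre of the underside, z up its axis; round, yaw free.
- candle_cup: Brass candle cup: a drip pan 56 mm in diameter and 4 mm thick with an open upright socket tube 27 mm in diameter on its middle, 50 mm tall in all. 0.12 kg. Origin: centre of the underside, z up its axis; round, yaw free.
- square_tray: Square plywood tray, 185 x 185 mm, fixed. Floor 5 mm above the bench, walls 18 mm high, 6 mm thick; dividers 16 mm high, 5 mm thick. On the -x side of its middle divider the long compartment (84 x 173 mm, middle x -44.5, y 0 mm), on the +x side two small ones (84 x 84 mm, middles x +44.5, y +44.5 and -44.5 mm). Origin: tray centre at bench height; x, y along its sides.
- oblong_tray: Oblong plywood tray, 185 mm long (its x axis), 96 mm wide, fixed. Floor 5 mm above the bench, walls 18 mm high, 6 mm thick, a 16 mm high, 5 mm thick divider across its middle; two compartments 84 x 84 mm, middles x +44.5 and -44.5 mm, y 0. Origin: tray centre at bench height.
- egg_cup: Egg cup, turned wood, loose, not part of either kit: 64 mm tall, foot 42 mm, thin stem, bowl 47 mm in diameter with a wide hollow open at the top. Origin: centre of the underside, z up its axis; round, yaw free.
- wax_tin: Flat round aluminium tin of wax with its lid on (paper disc on the lid), loose, not part of either kit: 58 mm in diameter, 28 mm tall. Origin: centre of the underside, z up its axis; round, yaw free.
- faceplate: Steel lathe faceplate lying flat with its hub up, loose, not part of either kit: disc 76 mm in diameter and 8 mm thick with six small screw holes, hub 36 mm in diameter, 28 mm tall in all. Origin: centre of the underside, z up its axis; round, yaw free.
There are look-alikes about, which are no part of the job. What is shaped like the mill_head but pink, red or white is not meant.

How it is judged:
By the outcome, as a careful person would: the job done as asked, in the order asked, and still so for the second after the job is handed in, with the robot touching nothing.
It also fails if it takes over 122 s, if anything falls off the work surface, if the arm or the gripper's body presses on something with over 40 N, if the wrist force passes 120 N, or if a joint passes its speed limit or range.

## Working session

There is one attempt and no reset: what is moved stays moved. The work goes in short steps, Python scripts to look and compute and a tool call to move; the robot and the scene stay as the last step left them, time stands still between calls to the robot, and variables do not carry over. Pictures are saved under pics/ and viewed, at most 15 in all, crops included, and the job is handed in when it is done.

Besides the shell and the picture viewer there is one more tool, called after ">>>" as name(argument=value, ...) on one line, values as JSON. send_rows: Moves the arm, as the interface text tells. Its arguments: {"type":"object","properties":{"increments":{"type":"array"},"newtons":{"type":"number"}},"required":["increments"]}

```bash
mkdir -p pics; ls
cat > h.py <<'E'
import numpy as np, cv2
from rig import get_state, optics, sign_off
from scipy.spatial.transform import Rotation as R
def grab(n):
    s=get_state(); im=optics.get_image(n); im['s']=s
    if n=='wrist':
        q=s['ee_rot']; T=np.eye(4); T[:3,:3]=R.from_quat([q[1],q[2],q[3],q[0]]).as_matrix(); T[:3,3]=s['position']
        im['C']=T@np.array(im['T_tool_cam'])
    else:
        M=cv2.Rodrigues(np.array(im['rvec'],float))[0]; C=np.eye(4); C[:3,:3]=M.T; C[:3,3]=-M.T@np.array(im['tvec'],float).ravel(); im['C']=C
    return im
def ray(im,u,v):
    K=np.array(im['K'],float)
    d=np.array([(u-K[0,2])/K[0,0],(v-K[1,2])/K[1,1]]); p=d.copy()
    for _ in range(20): p=d/(1+im['k1']*(p@p))
    return im['C'][:3,3], im['C'][:3,:3]@np.array([p[0],p[1],1])
def onz(im,u,v,z):
    o,d=ray(im,u,v); return o+d*(z-o[2])/d[2]
def px(im,P):
    K=np.array(im['K'],float); c=np.linalg.inv(im['C'])@np.append(P,1); p=c[:2]/c[2]; p=p*(1+im['k1']*(p@p)); return K[0,0]*p[0]+K[0,2],K[1,1]*p[1]+K[1,2]
E
python3 - <<'E'
from h import *
import pickle
for n in ('top','side','wrist'):
    im=grab(n); cv2.imwrite(f'pics/{n}0.png',im['pixels']); print(n,im['C'].round(3).tolist(),np.array(im['K'])[0],im['k1']); pickle.dump(im,open(f'pics/{n}0.pkl','wb'))
print(get_state())
E
```

```text
pics
top [[-0.105, -0.975, 0.198, 0.35], [-0.995, 0.101, -0.026, 0.018], [0.005, -0.2, -0.98, 0.882], [0.0, 0.0, 0.0, 1.0]] [526.90228419   0.         323.90612192] -0.08790870307863054
side [[0.814, -0.335, 0.475, 0.033], [-0.581, -0.464, 0.669, -0.707], [-0.004, -0.82, -0.572, 0.641], [0.0, 0.0, 0.0, 1.0]] [539.67262632   0.         323.34245078] -0.06819134456867622
wrist [[0.331, 0.898, 0.291, 0.116], [0.944, -0.314, -0.104, 0.569], [-0.002, 0.309, -0.951, 0.372], [0.0, 0.0, 0.0, 1.0]] [420.38559869   0.         317.61255329] -0.0648264109010487
{'clock': 0.15, 'qpos': array([ 1.11300611e+00,  2.76442356e-01,  1.50587450e+00, -5.50154748e-06,
        1.36069096e+00, -1.20965773e-01]), 'qd': array([ 0.00020063, -0.00176806, -0.00292704, -0.00100734, -0.00244326,
        0.00070646]), 'effort': array([ 8.05685831e-04, -4.17144513e+01, -2.46034080e+01, -2.38163102e-04,
        7.56518362e-03, -1.75154048e-05]), 'position': array([0.18983923, 0.54232513, 0.2306298 ]), 'ee_rot': array([-1.99335717e-04,  1.67616638e-01,  9.85851998e-01, -6.78932384e-04]), 'contact_force': array([ 0.10811823, -0.65650943, -0.58987246]), 'moment': array([-0.02037623,  0.01054681, -0.02089877]), 'gripper_force': 0.0, 'width': 0.08534955629524783}
```

View pics/top0.png

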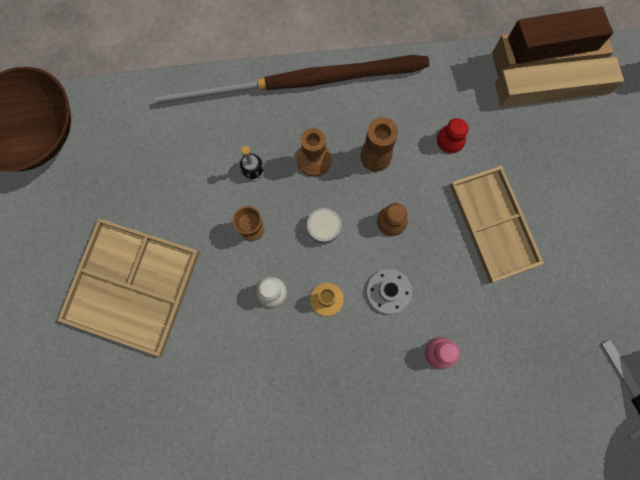

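View pics/side0.png

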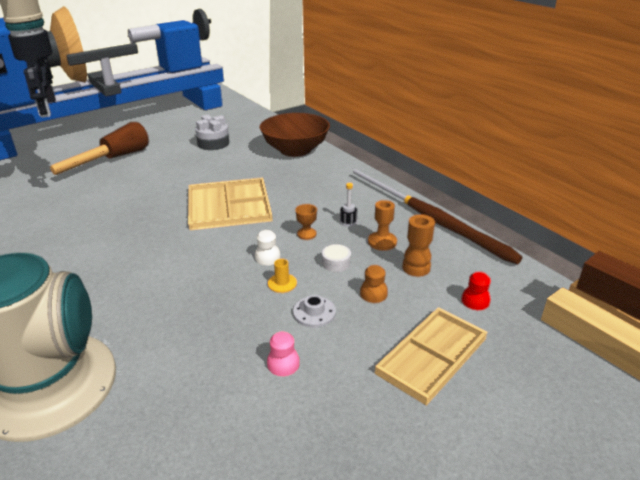

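Top view: mill body (380,145), candlestick (314,152), grinder (250,163), mill head candidates: brown (393,219), red (453,135), pink (442,352) and white (271,292). Only the brown turned-wood one fits, because the others are the excluded colours. The brown egg cup (249,223) has an open hollow, so it isn't the head either. Candle cup (326,298), square tray (128,287), oblong tray (497,223).

Run:
```python
from h import *
import pickle
t=pickle.load(open('pics/top0.pkl','rb')); s=pickle.load(open('pics/side0.pkl','rb'))
hsv=cv2.cvtColor(t['pixels'],cv2.COLOR_BGR2HSV)
for n,(u,v,z) in dict(body=(382,131,.11),stick=(314,139,.092),grinder=(246,151,.095),head=(396,212,.06),cup=(327,296,.05),egg=(248,215,.064),tin=(324,224,.028),fp=(391,290,.028),white=(270,288,.06),red=(457,128,.06),pink=(446,352,.06)).items():
    P=onz(t,u,v,z); print(n,P.round(4),'side px',np.round(px(s,P),0))
m=cv2.inRange(hsv,(10,50,110),(30,190,255)); m=cv2.morphologyEx(m,cv2.MORPH_CLOSE,np.ones((9,9)))
for c in cv2.findContours(m,cv2.RETR_EXTERNAL,cv2.CHAIN_APPROX_NONE)[0]:
    if cv2.contourArea(c)>2500:
        b=cv2.boxPoints(cv2.minAreaRect(c)); W=np.array([onz(t,*p,.018)[:2] for p in b]); print(b.round(0).tolist(),W.round(3).tolist(),'ctr',W.mean(0).round(4),[np.linalg.norm(W[i]-W[i-1]).round(3) for i in range(4)],[np.degrees(np.arctan2(*(W[i]-W[i-1])[::-1])).round(1) for i in range(4)])
a=t['pixels'][100:330,220:480]; cv2.imwrite('pics/crop0.png',cv2.resize(a,None,fx=2.6,fy=2.6,interpolation=cv2.INTER_CUBIC))
```

```text
body [ 0.6788 -0.1124  0.11  ] side px [421. 220.]
stick [ 0.6837 -0.0051  0.092 ] side px [385. 204.]
grinder [0.6735 0.1045 0.095 ] side px [348. 184.]
head [ 0.5584 -0.1253  0.06  ] side px [374. 267.]
cup [ 4.359e-01 -1.000e-04  5.000e-02] side px [280. 262.]
egg [0.5769 0.1126 0.064 ] side px [309. 208.]
tin [ 0.5583 -0.0084  0.028 ] side px [335. 252.]
fp [ 0.4369 -0.1055  0.028 ] side px [313. 301.]
white [0.4565 0.0876 0.06  ] side px [265. 233.]
red [ 0.6935 -0.2482  0.06  ] side px [477. 274.]
pink [ 0.3291 -0.1734  0.06  ] side px [280. 334.]
[[57.0, 320.0], [96.0, 212.0], [200.0, 251.0], [160.0, 358.0]] [[0.444, 0.451], [0.622, 0.379], [0.536, 0.203], [0.366, 0.279]] ctr [0.4919 0.3278] [np.float64(0.189), np.float64(0.192), np.float64(0.196), np.float64(0.187)] [np.float64(65.5), np.float64(-22.1), np.float64(-116.0), np.float64(156.0)]
[[451.0, 182.0], [502.0, 161.0], [544.0, 263.0], [494.0, 284.0]] [[0.613, -0.236], [0.642, -0.331], [0.455, -0.371], [0.43, -0.279]] ctr [ 0.5349 -0.3043] [np.float64(0.188), np.float64(0.099), np.float64(0.191), np.float64(0.096)] [np.float64(13.4), np.float64(-72.9), np.float64(-167.7), np.float64(105.4)]
[[502.0, 70.0], [612.0, 38.0], [624.0, 80.0], [515.0, 113.0]] [[0.817, -0.365], [0.87, -0.595], [0.78, -0.597], [0.731, -0.372]] ctr [ 0.7995 -0.4825] [np.float64(0.086), np.float64(0.236), np.float64(0.09), np.float64(0.23)] [np.float64(4.5), np.float64(-77.0), np.float64(-178.8), np.float64(102.1)]
```

View pics/crop0.png

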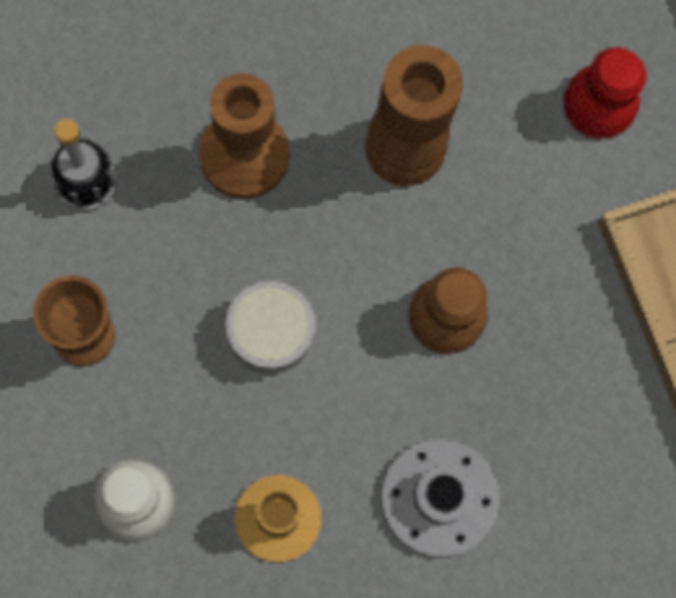

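The crop shows the brown solid-knobbed head at crop (455,300), which is full-image (396,214); the egg cup at crop (72,310) is hollow. So the brown one is the mill head. I'm setting out for the mill body.

>>> send_rows(increments=[{"gripper":-1,"linear":[0.03,-0.04,0],"delta_rot":[0,0,0.1]},{"gripper":-1,"linear":[0.06,-0.08,0],"delta_rot":[0,0,0.2]},{"gripper":-1,"linear":[0.09,-0.12,0],"delta_rot":[0,0,0.3]},{"gripper":-1,"linear":[0.12,-0.16,0],"delta_rot":[0,0,0.4]},{"gripper":-1,"linear":[0.15,-0.2,0],"delta_rot":[0,0,0.5]},{"gripper":-1,"linear":[0.18,-0.24,0],"delta_rot":[0,0,0.6]},{"gripper":-1,"linear":[0.21,-0.28,0],"delta_rot":[0,0,0.6]},{"gripper":-1,"linear":[0.24,-0.32,0],"delta_rot":[0,0,0.6]}])

```text
clock: 0.95
position: [0.4308, 0.2209, 0.2313]
ee_rot: [0.0, -0.131, 0.991, 0.0]
contact_force: [0.5, 1.1, -0.3]
width: 0.0856
gripper_force: 0.0
```

>>> send_rows(increments=[{"gripper":-1,"linear":[0.03,-0.04,0],"delta_rot":[0,0,0]},{"gripper":-1,"linear":[0.06,-0.08,0],"delta_rot":[0,0,0]},{"gripper":-1,"linear":[0.09,-0.12,0],"delta_rot":[0,0,0]},{"gripper":-1,"linear":[0.12,-0.16,0],"delta_rot":[0,0,0]},{"gripper":-1,"linear":[0.15,-0.2,0],"delta_rot":[0,0,0]},{"gripper":-1,"linear":[0.18,-0.24,0],"delta_rot":[0,0,0]},{"gripper":-1,"linear":[0.21,-0.28,0],"delta_rot":[0,0,0]},{"gripper":-1,"linear":[0.235,-0.31,0],"delta_rot":[0,0,0]}])

```text
clock: 1.75
position: [0.6662, -0.0902, 0.2307]
ee_rot: [-0.0, -0.13, 0.991, -0.0]
contact_force: [0.8, -0.8, 0.2]
width: 0.0852
gripper_force: 0.0
```

Run:
```python
from h import *
import pickle
im=grab('wrist'); cv2.imwrite('pics/w1.png',im['pixels']); pickle.dump(im,open('pics/w1.pkl','wb'))
print('body top px exp',px(im,[.674,-.1125,.11]))
t=pickle.load(open('pics/top0.pkl','rb'))
hsv=cv2.cvtColor(t['pixels'],cv2.COLOR_BGR2HSV)
m=cv2.inRange(hsv,(10,40,100),(30,190,255)); m=cv2.morphologyEx(m,cv2.MORPH_CLOSE,np.ones((9,9)))
m=cv2.morphologyEx(m,cv2.MORPH_OPEN,np.ones((5,5)))
for c in cv2.findContours(m,cv2.RETR_EXTERNAL,cv2.CHAIN_APPROX_NONE)[0]:
    if cv2.contourArea(c)>2500:
        h=cv2.convexHull(c); p=cv2.approxPolyDP(h,8,True)[:,0]
        print(p.tolist(),[onz(t,*q,.018)[:2].round(3).tolist() for q in p])
for n,q in dict(long=(118,311),s1=(114,255),s2=(161,270),obA=(485,197),obB=(510,248)).items(): print(n,onz(t,*q,.01)[:2].round(4))
```

```text
body top px exp (np.float64(280.9263990015065), np.float64(235.06855625541246))
[[97, 219], [198, 251], [162, 355], [59, 321]] [[0.61, 0.378], [0.536, 0.206], [0.371, 0.276], [0.442, 0.447]]
[[502, 166], [542, 264], [492, 280], [453, 181]] [[0.633, -0.33], [0.454, -0.368], [0.436, -0.278], [0.614, -0.239]]
[[623, 77], [510, 94], [504, 70], [610, 41]] [[0.787, -0.597], [0.768, -0.37], [0.817, -0.369], [0.864, -0.59]]
long [0.4501 0.3485]
s1 [0.5461 0.3525]
s2 [0.512  0.2726]
obA [ 0.5822 -0.2927]
obB [ 0.4883 -0.3209]
```

View pics/w1.png

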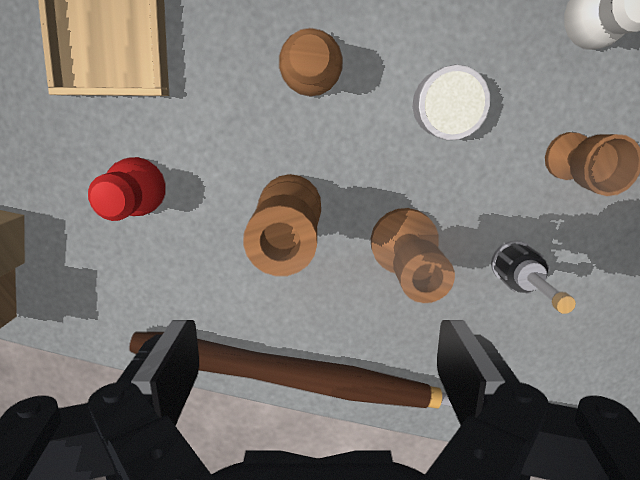

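The wrist view shows the mill body top at (280,241), candlestick top at (426,276), grinder nut at (565,302) and head top at (310,56).

Run:
```python
from h import *
import pickle
im=pickle.load(open('pics/w1.pkl','rb'))
for n,(u,v,z) in dict(body=(280,241,.11),stick=(426,276,.092),grinder=(566,303,.095),head=(310,56,.058)).items(): print(n,onz(im,u,v,z).round(4))
```

```text
body [ 0.6781 -0.1121  0.11  ]
stick [ 0.6828 -0.0043  0.092 ]
grinder [0.6755 0.1046 0.095 ]
head [ 0.5588 -0.124   0.058 ]
```

>>> send_rows(increments=[{"gripper":-1,"linear":[0.013,-0.0245,0],"delta_rot":[0,0,0]},{"gripper":-1,"linear":[0.013,-0.0245,-0.04],"delta_rot":[0,0,0]},{"gripper":-1,"linear":[0.013,-0.0245,-0.08],"delta_rot":[0,0,0]},{"gripper":-1,"linear":[0.013,-0.0245,-0.12],"delta_rot":[0,0,0]},{"gripper":-1,"linear":[0.013,-0.0245,-0.145],"delta_rot":[0,0,0]},{"gripper":-1,"linear":[0.013,-0.0245,-0.16],"delta_rot":[0,0,0]},{"gripper":-1,"linear":[0.013,-0.0245,-0.16],"delta_rot":[0,0,0]}])

```text
clock: 2.5
position: [0.6756, -0.111, 0.0679]
ee_rot: [-0.003, -0.131, 0.991, 0.001]
contact_force: [-0.8, 0.1, 0.5]
width: 0.0856
gripper_force: 0.0
```

>>> send_rows(increments=[{"gripper":0.5,"linear":[0,0,0],"delta_rot":[0,0,0]},{"gripper":0.5,"linear":[0,0,0],"delta_rot":[0,0,0]},{"gripper":0.5,"linear":[0,0,0],"delta_rot":[0,0,0]},{"gripper":0.5,"linear":[0,0,0],"delta_rot":[0,0,0]},{"gripper":0.5,"linear":[0,0,0],"delta_rot":[0,0,0]},{"gripper":0.5,"linear":[0,0,0],"delta_rot":[0,0,0]},{"gripper":0.5,"linear":[0,0,0],"delta_rot":[0,0,0]},{"gripper":0.5,"linear":[0,0,0],"delta_rot":[0,0,0]}], newtons=30)

```text
clock: 3.3
position: [0.6791, -0.1121, 0.0731]
ee_rot: [0.002, -0.131, 0.991, -0.001]
contact_force: [0.3, -1.2, 5.8]
width: 0.0484
gripper_force: 31.6
```

>>> send_rows(increments=[{"gripper":0.5,"linear":[0,0,0.02],"delta_rot":[0,0,0]},{"gripper":0.5,"linear":[0,0,0.06],"delta_rot":[0,0,0]},{"gripper":0.5,"linear":[0,0,0.1],"delta_rot":[0,0,0]},{"gripper":0.5,"linear":[0,0,0.13],"delta_rot":[0,0,0]},{"gripper":0.5,"linear":[-0.01,0.02,0.13],"delta_rot":[0,0,-0.1]},{"gripper":0.5,"linear":[-0.03,0.06,0.13],"delta_rot":[0,0,-0.2]},{"gripper":0.5,"linear":[-0.05,0.1,0.13],"delta_rot":[0,0,-0.3]},{"gripper":0.5,"linear":[-0.07,0.14,0.13],"delta_rot":[0,0,-0.4]}])

```text
clock: 4.1
position: [0.6066, 0.0294, 0.2008]
ee_rot: [-0.001, 0.071, 0.997, 0.0]
contact_force: [0.5, -0.8, -1.5]
width: 0.0484
gripper_force: 31.6
```

>>> send_rows(increments=[{"gripper":0.5,"linear":[-0.02,0.04,0],"delta_rot":[0,0,-0.1]},{"gripper":0.5,"linear":[-0.04,0.08,0],"delta_rot":[0,0,-0.2]},{"gripper":0.5,"linear":[-0.06,0.12,0],"delta_rot":[0,0,-0.2]},{"gripper":0.5,"linear":[-0.08,0.16,0],"delta_rot":[0,0,-0.2]},{"gripper":0.5,"linear":[-0.1,0.2,0],"delta_rot":[0,0,-0.2]},{"gripper":0.5,"linear":[-0.12,0.24,0],"delta_rot":[0,0,-0.2]},{"gripper":0.5,"linear":[-0.14,0.28,0],"delta_rot":[0,0,-0.2]},{"gripper":0.5,"linear":[-0.159,0.314,0],"delta_rot":[0,0,-0.2]}])

```text
clock: 4.9
position: [0.4474, 0.3439, 0.201]
ee_rot: [-0.0, 0.167, 0.986, 0.0]
contact_force: [0.6, -0.1, -0.9]
width: 0.0482
gripper_force: 31.6
```

Run:
```python
from h import *
im=grab('wrist'); p=im['pixels'].copy()
c=np.array([.490,.327]); a=np.radians(-23); X=np.array([np.cos(a),np.sin(a)]); Y=np.array([-X[1],X[0]])
for s,t in [(-.0925,-.0925),(.0925,-.0925),(.0925,.0925),(-.0925,.0925),(.0025,-.086),(.0025,.086),(.0865,0)]:
    q=px(im,np.append(c+s*X+t*Y,.018)); cv2.circle(p,(int(q[0]),int(q[1])),4,(255,0,255),1)
cv2.imwrite('pics/w2.png',p)
```

```text
(no output)
```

View pics/w2.png

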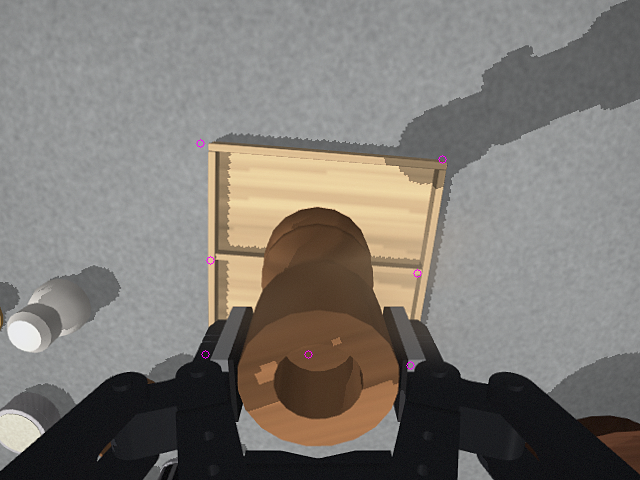

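The wrist view shows the square tray's near corners at (209,146) and (446,160), and divider ends near (216,255) and (418,265). That is a few mm off my model, so I'll recompute.

Run:
```python
from h import *
im=grab('wrist'); 
A=onz(im,209,146,.018)[:2]; B=onz(im,446,160,.018)[:2]; D1=onz(im,216,253,.016)[:2]; D2=onz(im,419,267,.016)[:2]
print(A,B,np.linalg.norm(A-B),np.degrees(np.arctan2(*(B-A)[::-1])),D1,D2,np.degrees(np.arctan2(*(D2-D1)[::-1])))
Y=(B-A)/np.linalg.norm(B-A); X=np.array([Y[1],-Y[0]]); print('ctr',(A+B)/2+X*.0925,'from div',(D1+D2)/2)
for n,(s,t) in dict(long=(-.0445,0),s1=(.0445,.0445),s2=(.0445,-.0445)).items(): print(n,(A+B)/2+X*(.0925+s)+Y*t)
```

```text
[0.36859028 0.28944845] [0.43814442 0.45757886] 0.18194948720414983 67.52552997156845 [0.4502115  0.25982886] [0.51745574 0.4150068 ] 66.57116400768737
ctr [0.48884197 0.33815352] from div [0.48383362 0.33741783]
long [0.44772175 0.35516461]
s1 [0.54697329 0.36226265]
s2 [0.5129511  0.28002221]
```

>>> send_rows(increments=[{"gripper":0.5,"linear":[0,0.007,-0.03],"delta_rot":[0,0,0]},{"gripper":0.5,"linear":[0,0.007,-0.07],"delta_rot":[0,0,0]},{"gripper":0.5,"linear":[0,0.007,-0.1],"delta_rot":[0,0,0]},{"gripper":0.5,"linear":[0,0.007,-0.115],"delta_rot":[0,0,0]},{"gripper":0.5,"linear":[0,0.007,-0.119],"delta_rot":[0,0,0]},{"gripper":0.5,"linear":[0,0.007,-0.121],"delta_rot":[0,0,0]},{"gripper":0.5,"linear":[0,0.007,-0.121],"delta_rot":[0,0,0]}])

```text
clock: 5.7
position: [0.4498, 0.3493, 0.081]
ee_rot: [0.001, 0.168, 0.986, 0.0]
contact_force: [0.7, -0.0, -1.5]
width: 0.0481
gripper_force: 31.8
```

Run:
```python
from h import *
im=grab('side'); cv2.imwrite('pics/s2.png',cv2.resize(im['pixels'][110:260,150:310],None,fx=4,fy=4)); s=get_state(); print(s['position'],s['contact_force'])
```

```text
[0.44991853 0.34943928 0.08137466] [-0.30188591 -0.00772378 -1.51479048]
```

View pics/s2.png

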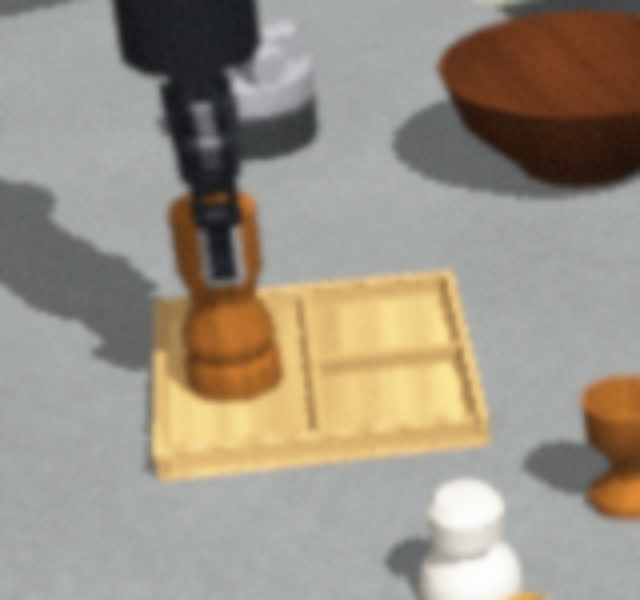

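The crop shows the body centred across the long compartment, just above the floor. I'll ease it down.

>>> send_rows(increments=[{"gripper":0.5,"linear":[0,0,-0.001],"delta_rot":[0,0,0]},{"gripper":0.5,"linear":[0,0,-0.002],"delta_rot":[0,0,0]},{"gripper":0.5,"linear":[0,0,-0.003],"delta_rot":[0,0,0]},{"gripper":0.5,"linear":[0,0,-0.003],"delta_rot":[0,0,0]}])

```text
clock: 6.15
position: [0.4493, 0.3494, 0.078]
ee_rot: [0.0, 0.168, 0.986, 0.0]
contact_force: [0.3, -0.6, 2.6]
width: 0.0483
gripper_force: 32.0
```

>>> send_rows(increments=[{"gripper":-0.5,"linear":[0,0,0],"delta_rot":[0,0,0]},{"gripper":-0.5,"linear":[0,0,0],"delta_rot":[0,0,0]},{"gripper":-0.5,"linear":[0,0,0],"delta_rot":[0,0,0]},{"gripper":-0.5,"linear":[0,0,0],"delta_rot":[0,0,0]},{"gripper":-0.5,"linear":[0,0,0.02],"delta_rot":[0,0,0]},{"gripper":-0.5,"linear":[0,0,0.06],"delta_rot":[0,0,0]},{"gripper":-0.5,"linear":[0,0,0.1],"delta_rot":[0,0,0]},{"gripper":-0.5,"linear":[0,0,0.12],"delta_rot":[0,0,0]}])

```text
clock: 6.95
position: [0.4505, 0.3501, 0.2009]
ee_rot: [0.002, 0.168, 0.986, 0.002]
contact_force: [1.0, -0.7, -0.5]
width: 0.0643
gripper_force: 0.0
```

>>> send_rows(increments=[{"gripper":-0.5,"linear":[0.01,-0.04,0],"delta_rot":[0,0,0]},{"gripper":-0.5,"linear":[0.02,-0.08,0],"delta_rot":[0,0,0]},{"gripper":-0.5,"linear":[0.03,-0.12,0],"delta_rot":[0,0,0]},{"gripper":-0.5,"linear":[0.04,-0.165,0],"delta_rot":[0,0,0]},{"gripper":-0.5,"linear":[0.05,-0.21,0],"delta_rot":[0,0,0]},{"gripper":-0.5,"linear":[0.06,-0.255,0],"delta_rot":[0,0,0]},{"gripper":-0.5,"linear":[0.07,-0.3,0],"delta_rot":[0,0,0]},{"gripper":-0.5,"linear":[0.08,-0.34,0],"delta_rot":[0,0,0]}])

```text
clock: 7.75
position: [0.5291, 0.007, 0.1974]
ee_rot: [0.0, 0.168, 0.986, -0.0]
contact_force: [0.0, -0.4, -0.3]
width: 0.0637
gripper_force: 0.0
```

>>> send_rows(increments=[{"gripper":-0.5,"linear":[0.01,-0.04,0],"delta_rot":[0,0,0]},{"gripper":-0.5,"linear":[0.02,-0.08,0],"delta_rot":[0,0,0]},{"gripper":-0.5,"linear":[0.028,-0.11,0],"delta_rot":[0,0,0]},{"gripper":-0.5,"linear":[0.028,-0.134,0],"delta_rot":[0,0,0]},{"gripper":-0.5,"linear":[0.028,-0.134,-0.03],"delta_rot":[0,0,0]},{"gripper":-0.5,"linear":[0.028,-0.134,-0.06],"delta_rot":[0,0,0]},{"gripper":-0.5,"linear":[0.028,-0.134,-0.06],"delta_rot":[0,0,0]}])

```text
clock: 8.45
position: [0.5538, -0.1241, 0.1334]
ee_rot: [-0.005, 0.168, 0.986, 0.001]
contact_force: [-0.0, 0.9, -0.9]
width: 0.0642
gripper_force: 0.0
```

Run:
```python
from h import *
import pickle
im=grab('wrist'); cv2.imwrite('pics/w3.png',im['pixels']); pickle.dump(im,open('pics/w3.pkl','wb')); print(im['s']['position'],px(im,[.5575,-.1245,.058]))
```

```text
[ 0.55382731 -0.1240632   0.13343023] (np.float64(317.5907947509979), np.float64(264.04929755970693))
```

View pics/w3.png

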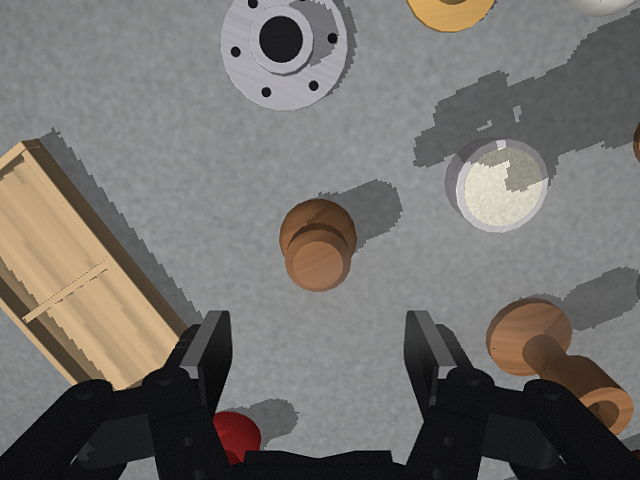

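The head's top is at (317,262), where I predicted it; the oblong tray is on the left and the red decoy is at (237,440). Descending.

>>> send_rows(increments=[{"gripper":-0.5,"linear":[0,0,-0.03],"delta_rot":[0,0,0]},{"gripper":-0.5,"linear":[0,0,-0.06],"delta_rot":[0,0,0]},{"gripper":-0.5,"linear":[0,0,-0.09],"delta_rot":[0,0,0]},{"gripper":-0.5,"linear":[0,0,-0.105],"delta_rot":[0,0,0]},{"gripper":-0.5,"linear":[0,0,-0.11],"delta_rot":[0,0,0]},{"gripper":-0.5,"linear":[0,0,-0.11],"delta_rot":[0,0,0]},{"gripper":-0.5,"linear":[0,0,-0.11],"delta_rot":[0,0,0]}])

```text
clock: 9.2
position: [0.5585, -0.1251, 0.029]
ee_rot: [0.002, 0.167, 0.986, -0.0]
contact_force: [0.6, 0.3, -0.1]
width: 0.0637
gripper_force: 0.0
```

>>> send_rows(increments=[{"gripper":-0.3,"linear":[0,0,-0.003],"delta_rot":[0,0,0]},{"gripper":0.6,"linear":[0,0,-0.003],"delta_rot":[0,0,0]},{"gripper":0.6,"linear":[0,0,-0.003],"delta_rot":[0,0,0]},{"gripper":0.6,"linear":[0,0,-0.003],"delta_rot":[0,0,0]},{"gripper":0.6,"linear":[0,0,-0.003],"delta_rot":[0,0,0]},{"gripper":0.6,"linear":[0,0,-0.003],"delta_rot":[0,0,0]},{"gripper":0.6,"linear":[0,0,-0.003],"delta_rot":[0,0,0]},{"gripper":0.6,"linear":[0,0,-0.003],"delta_rot":[0,0,0]}], newtons=30)

```text
clock: 10.0
position: [0.5574, -0.125, 0.0251]
ee_rot: [0.001, 0.168, 0.986, -0.0]
contact_force: [-1.7, 0.2, 5.7]
width: 0.0365
gripper_force: 30.0
```

>>> send_rows(increments=[{"gripper":0.6,"linear":[0,0,0.02],"delta_rot":[0,0,0]},{"gripper":0.6,"linear":[0,0,0.06],"delta_rot":[0,0,0]},{"gripper":0.6,"linear":[0,0,0.1],"delta_rot":[0,0,0]},{"gripper":0.6,"linear":[0,0.01,0.13],"delta_rot":[0,0,0]},{"gripper":0.6,"linear":[0,0.04,0.13],"delta_rot":[0,0,0]},{"gripper":0.6,"linear":[0,0.08,0.13],"delta_rot":[0,0,0]},{"gripper":0.6,"linear":[0,0.12,0.13],"delta_rot":[0,0,0]},{"gripper":0.6,"linear":[0,0.16,0.13],"delta_rot":[0,0,0]}])

```text
clock: 10.8
position: [0.5565, 0.0366, 0.154]
ee_rot: [-0.0, 0.168, 0.986, 0.0]
contact_force: [0.2, -0.8, -1.4]
width: 0.0365
gripper_force: 30.4
```

>>> send_rows(increments=[{"gripper":0.6,"linear":[0,0.04,0],"delta_rot":[0,0,0]},{"gripper":0.6,"linear":[-0.01,0.08,0],"delta_rot":[0,0,0]},{"gripper":0.6,"linear":[-0.01,0.12,0],"delta_rot":[0,0,0]},{"gripper":0.6,"linear":[-0.01,0.16,0],"delta_rot":[0,0,0]},{"gripper":0.6,"linear":[-0.01,0.2,0],"delta_rot":[0,0,0]},{"gripper":0.6,"linear":[-0.01,0.24,0],"delta_rot":[0,0,0]},{"gripper":0.6,"linear":[-0.01,0.28,0],"delta_rot":[0,0,0]},{"gripper":0.6,"linear":[-0.01,0.306,0],"delta_rot":[0,0,0]}])

```text
clock: 11.6
position: [0.5464, 0.344, 0.1536]
ee_rot: [-0.0, 0.167, 0.986, 0.0]
contact_force: [0.9, -0.5, -0.6]
width: 0.0368
gripper_force: 30.4
```

>>> send_rows(increments=[{"gripper":0.6,"linear":[0,0.015,0],"delta_rot":[0,0,0]},{"gripper":0.6,"linear":[0,0.015,0],"delta_rot":[0,0,0]},{"gripper":0.6,"linear":[0,0.015,0],"delta_rot":[0,0,0]}])

```text
clock: 11.9
position: [0.5468, 0.3551, 0.1538]
ee_rot: [-0.0, 0.168, 0.986, -0.001]
contact_force: [0.2, 0.8, -0.4]
width: 0.0365
gripper_force: 30.4
```

Run:
```python
from h import *
import pickle
im=grab('wrist'); cv2.imwrite('pics/w4.png',im['pixels']); pickle.dump(im,open('pics/w4.pkl','wb')); print(im['s']['position'])
```

```text
[0.5467741  0.35508299 0.15380114]
```

View pics/w4.png

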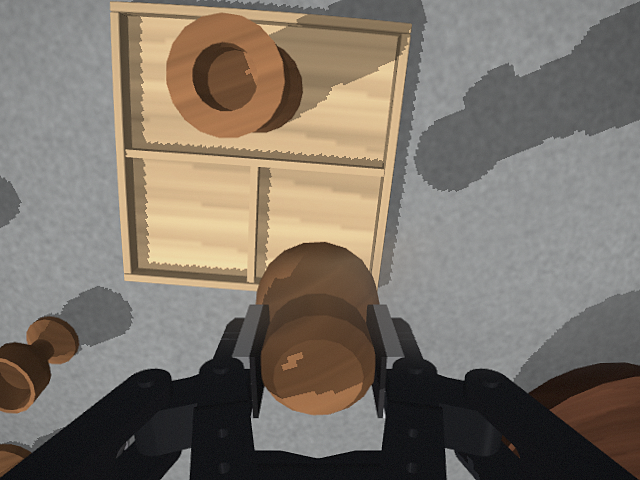

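The wrist view shows the mill body standing in the long compartment; outer tray corners are at (112,3), (410,30) and (125,281), with the divider junction at (258,162).

Run:
```python
from h import *
import pickle
im=pickle.load(open('pics/w4.pkl','rb'))
A,B,C=[onz(im,u,v,.018)[:2] for u,v in [(112,3),(410,30),(124,282)]]; J=onz(im,258,162,.016)[:2]
print(A,B,C,np.linalg.norm(A-B),np.linalg.norm(A-C)); c=(B+C)/2
X=(C-A)/np.linalg.norm(C-A);Y=(B-A)/np.linalg.norm(B-A); print('ctr',c,'J',J,X,Y)
for n,(s,t) in dict(long=(-.0445,0),s1=(.0445,.0445),s2=(.0445,-.0445)).items(): print(n,c+X*s+Y*t, J+X*s+Y*t)
```

```text
[0.37248025 0.28466139] [0.44838219 0.44948914] [0.53974323 0.20881828] 0.1814643008327745 0.18365479240075466
ctr [0.49406271 0.32915371] J [0.49259462 0.33291035] [ 0.91074662 -0.4129656 ] [0.41827481 0.90832053]
long [0.45353449 0.34753068] [0.45206639 0.35128732]
s1 [0.55320416 0.35119701] [0.55173607 0.35495365]
s2 [0.51597771 0.27035648] [0.51450961 0.27411312]
```

>>> send_rows(increments=[{"gripper":0.6,"linear":[0.003,-0.003,-0.03],"delta_rot":[0,0,0]},{"gripper":0.6,"linear":[0.003,-0.003,-0.065],"delta_rot":[0,0,0]},{"gripper":0.6,"linear":[0.003,-0.003,-0.095],"delta_rot":[0,0,0]},{"gripper":0.6,"linear":[0.003,-0.003,-0.112],"delta_rot":[0,0,0]},{"gripper":0.6,"linear":[0.003,-0.003,-0.119],"delta_rot":[0,0,0]},{"gripper":0.6,"linear":[0.003,-0.003,-0.121],"delta_rot":[0,0,0]},{"gripper":0.6,"linear":[0.003,-0.003,-0.122],"delta_rot":[0,0,0]},{"gripper":0.6,"linear":[0.003,-0.003,-0.122],"delta_rot":[0,0,0]}])

```text
clock: 12.75
position: [0.5509, 0.3533, 0.0336]
ee_rot: [0.001, 0.168, 0.986, 0.001]
contact_force: [-0.5, -0.9, -0.9]
width: 0.0367
gripper_force: 30.4
```

>>> send_rows(increments=[{"gripper":0.6,"linear":[0,0,-0.001],"delta_rot":[0,0,0]},{"gripper":0.6,"linear":[0,0,-0.002],"delta_rot":[0,0,0]},{"gripper":0.6,"linear":[0,0,-0.002],"delta_rot":[0,0,0]}])

```text
clock: 13.05
position: [0.5501, 0.3533, 0.0306]
ee_rot: [0.0, 0.168, 0.986, 0.0]
contact_force: [1.2, -0.3, -1.2]
width: 0.0367
gripper_force: 30.4
```

>>> send_rows(increments=[{"gripper":0.6,"linear":[0,0,-0.0005],"delta_rot":[0,0,0]},{"gripper":0.6,"linear":[0,0,-0.001],"delta_rot":[0,0,0]},{"gripper":0.6,"linear":[0,0,-0.001],"delta_rot":[0,0,0]}])

```text
clock: 13.35
position: [0.5501, 0.3533, 0.0301]
ee_rot: [0.0, 0.168, 0.986, 0.0]
contact_force: [-1.5, -0.5, 4.5]
width: 0.0363
gripper_force: 30.8
```

>>> send_rows(increments=[{"gripper":-0.3,"linear":[0,0,0],"delta_rot":[0,0,0]},{"gripper":-0.3,"linear":[0,0,0],"delta_rot":[0,0,0]},{"gripper":-0.3,"linear":[0,0,0],"delta_rot":[0,0,0]},{"gripper":-0.3,"linear":[0,0,0],"delta_rot":[0,0,0]},{"gripper":-0.3,"linear":[0,0,0.02],"delta_rot":[0,0,0]},{"gripper":-0.3,"linear":[0,0,0.06],"delta_rot":[0,0,0]},{"gripper":-0.3,"linear":[0,0,0.1],"delta_rot":[0,0,0]},{"gripper":-0.3,"linear":[0,0,0.14],"delta_rot":[0,0,0]}])

```text
clock: 14.15
position: [0.5498, 0.3531, 0.1704]
ee_rot: [-0.0, 0.168, 0.986, -0.0]
contact_force: [-0.3, 0.0, -0.7]
width: 0.0557
gripper_force: 0.0
```

>>> send_rows(increments=[{"gripper":-0.3,"linear":[0.02,-0.04,0],"delta_rot":[0,0,0]},{"gripper":-0.3,"linear":[0.04,-0.08,0],"delta_rot":[0,0,0]},{"gripper":-0.3,"linear":[0.06,-0.12,0],"delta_rot":[0,0,0]},{"gripper":-0.3,"linear":[0.08,-0.16,0],"delta_rot":[0,0,0]},{"gripper":-0.3,"linear":[0.1,-0.2,0],"delta_rot":[0,0,0]},{"gripper":-0.3,"linear":[0.1245,-0.248,0],"delta_rot":[0,0,0]},{"gripper":-0.3,"linear":[0.1245,-0.248,0],"delta_rot":[0,0,0]},{"gripper":-0.3,"linear":[0.1245,-0.248,0],"delta_rot":[0,0,0]}])

```text
clock: 14.95
position: [0.675, 0.1036, 0.1687]
ee_rot: [-0.0, 0.169, 0.986, 0.0]
contact_force: [-1.2, 0.3, 0.5]
width: 0.0555
gripper_force: 0.0
```

Run:
```python
from h import *
im=grab('wrist'); print(im['s']['position'],im['s']['width'])
h=cv2.cvtColor(im['pixels'],cv2.COLOR_BGR2HSV); m=cv2.inRange(h,(10,120,120),(35,255,255)); e=px(im,[.675,.105,.095]); print(e)
n,l,st,c=cv2.connectedComponentsWithStats(m)
for i in range(1,n):
    if st[i,4]>80: print(st[i],c[i],onz(im,*c[i],.095).round(4))
cv2.imwrite('pics/w5.png',im['pixels'])
```

```text
[0.67496138 0.10363435 0.16874846] 0.05550294515604426
(np.float64(318.500952409608), np.float64(257.1610280145365))
[ 233   17   84   89 1336] [275.69610778  59.80239521] [0.5738 0.1191 0.095 ]
[ 265   37   40   51 1280] [286.5515625   59.53984375] [0.5754 0.124  0.095 ]
[ 154  236   60   41 1179] [176.35199321 253.66581849] [0.6472 0.0323 0.095 ]
[310 246  26  24 431] [321.57772622 256.54756381] [0.6752 0.1067 0.095 ]
[199 273  32  35 502] [213.47609562 292.16135458] [0.6751 0.0423 0.095 ]
[ 121  295   66   59 2013] [153.79085941 323.52707402] [0.6818 0.0009 0.095 ]
[339 391  20  25 310] [347.70967742 403.23548387] [0.7722 0.0899 0.095 ]
```

View pics/w5.png

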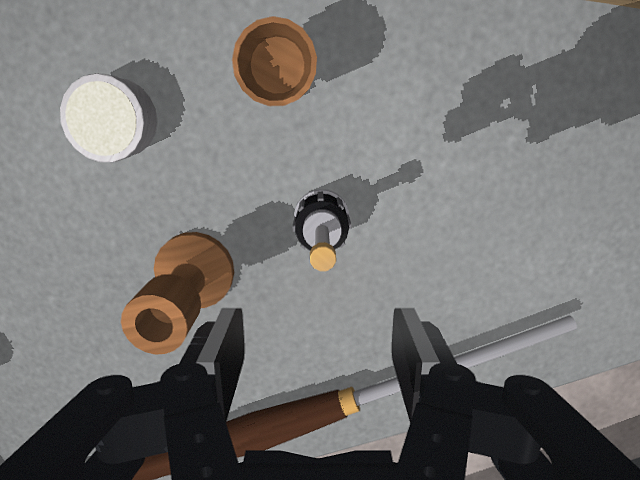

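The nut is at (322,257), under the gripper centre. Descending to the shaft.

>>> send_rows(increments=[{"gripper":-0.3,"linear":[0,0.001,-0.04],"delta_rot":[0,0,0]},{"gripper":-0.3,"linear":[0,0.001,-0.08],"delta_rot":[0,0,0]},{"gripper":-0.3,"linear":[0,0.001,-0.11],"delta_rot":[0,0,0]},{"gripper":-0.3,"linear":[0,0.001,-0.12],"delta_rot":[0,0,0]},{"gripper":-0.3,"linear":[0,0.001,-0.123],"delta_rot":[0,0,0]},{"gripper":-0.3,"linear":[0,0.001,-0.123],"delta_rot":[0,0,0]},{"gripper":-0.3,"linear":[0,0.001,-0.123],"delta_rot":[0,0,0]}])

```text
clock: 15.7
position: [0.6759, 0.1068, 0.0484]
ee_rot: [0.002, 0.167, 0.986, 0.0]
contact_force: [-0.4, 0.2, 0.3]
width: 0.0555
gripper_force: 0.0
```

>>> send_rows(increments=[{"gripper":0.5,"linear":[0,0,0],"delta_rot":[0,0,0]},{"gripper":0.5,"linear":[0,0,0],"delta_rot":[0,0,0]},{"gripper":0.5,"linear":[0,0,0],"delta_rot":[0,0,0]},{"gripper":0.9,"linear":[0,0,0],"delta_rot":[0,0,0]},{"gripper":0.9,"linear":[0,0,0],"delta_rot":[0,0,0]},{"gripper":0.9,"linear":[0,0,0],"delta_rot":[0,0,0]},{"gripper":0.9,"linear":[0,0,0],"delta_rot":[0,0,0]},{"gripper":0.9,"linear":[0,0,0],"delta_rot":[0,0,0]}], newtons=35)

```text
clock: 16.5
position: [0.6749, 0.1063, 0.0467]
ee_rot: [0.0, 0.168, 0.986, 0.0]
contact_force: [-0.3, 0.3, 3.9]
width: 0.01
gripper_force: 34.0
```

>>> send_rows(increments=[{"gripper":0.9,"linear":[0,0,0.02],"delta_rot":[0,0,0]},{"gripper":0.9,"linear":[0,0,0.05],"delta_rot":[0,0,0]},{"gripper":0.9,"linear":[0,0,0.08],"delta_rot":[0,0,0]},{"gripper":0.9,"linear":[-0.01,0.01,0.1],"delta_rot":[0,0,0]},{"gripper":0.9,"linear":[-0.03,0.03,0.1],"delta_rot":[0,0,0]},{"gripper":0.9,"linear":[-0.055,0.055,0.1],"delta_rot":[0,0,0]},{"gripper":0.9,"linear":[-0.08,0.08,0.1],"delta_rot":[0,0,0]},{"gripper":0.9,"linear":[-0.1,0.105,0.1],"delta_rot":[0,0,0]}])

```text
clock: 17.3
position: [0.5723, 0.2117, 0.1456]
ee_rot: [-0.001, 0.168, 0.986, -0.0]
contact_force: [0.6, -0.4, 0.3]
width: 0.0102
gripper_force: 34.2
```

>>> send_rows(increments=[{"gripper":0.9,"linear":[-0.02,0.02,0],"delta_rot":[0,0,0]},{"gripper":0.9,"linear":[-0.04,0.04,0],"delta_rot":[0,0,0]},{"gripper":0.9,"linear":[-0.06,0.061,0],"delta_rot":[0,0,0]},{"gripper":0.9,"linear":[-0.06,0.061,0],"delta_rot":[0,0,0]},{"gripper":0.9,"linear":[-0.06,0.061,-0.02],"delta_rot":[0,0,0]},{"gripper":0.9,"linear":[-0.06,0.061,-0.05],"delta_rot":[0,0,0]},{"gripper":0.9,"linear":[-0.06,0.061,-0.05],"delta_rot":[0,0,0]},{"gripper":0.9,"linear":[-0.06,0.061,-0.05],"delta_rot":[0,0,0]}])

```text
clock: 18.1
position: [0.5144, 0.2717, 0.0958]
ee_rot: [-0.001, 0.168, 0.986, -0.001]
contact_force: [0.4, 0.9, -0.7]
width: 0.01
gripper_force: 34.2
```

Run:
```python
from h import *
im=grab('side'); cv2.imwrite('pics/s3.png',cv2.resize(im['pixels'][100:260,160:320],None,fx=3.7,fy=3.7)); s=get_state(); print(s['position'],s['contact_force'],s['moment'])
```

```text
[0.51533237 0.27205027 0.09683539] [ 1.10678035  0.45436112 -0.79883657] [-0.03130726  0.00432207 -0.05033055]
```

View pics/s3.png

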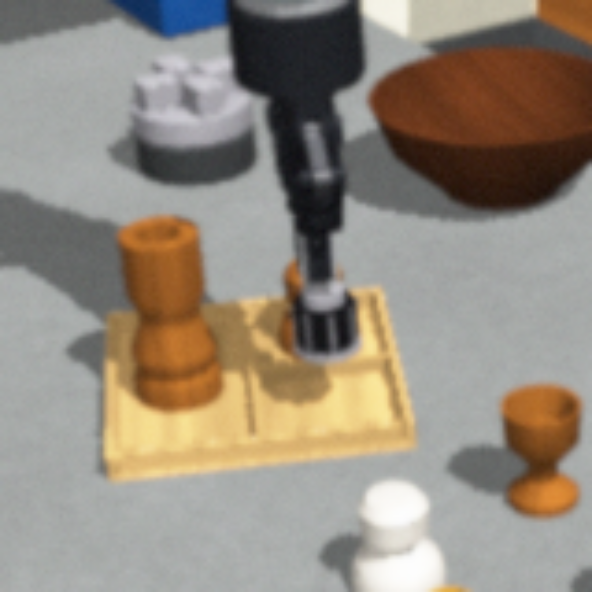

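The grinder hangs upright above the front small compartment, with the head behind it and the body standing. Lowering.

>>> send_rows(increments=[{"gripper":0.9,"linear":[0,0,-0.02],"delta_rot":[0,0,0]},{"gripper":0.9,"linear":[0,0,-0.034],"delta_rot":[0,0,0]},{"gripper":0.9,"linear":[0,0,-0.04],"delta_rot":[0,0,0]},{"gripper":0.9,"linear":[0,0,-0.042],"delta_rot":[0,0,0]},{"gripper":0.9,"linear":[0,0,-0.043],"delta_rot":[0,0,0]},{"gripper":0.9,"linear":[0,0,-0.044],"delta_rot":[0,0,0]},{"gripper":0.9,"linear":[0,0,-0.044],"delta_rot":[0,0,0]}])

```text
clock: 18.85
position: [0.5149, 0.2724, 0.0529]
ee_rot: [0.001, 0.168, 0.986, 0.0]
contact_force: [-0.4, 0.3, -1.2]
width: 0.0099
gripper_force: 34.2
```

>>> send_rows(increments=[{"gripper":0.9,"linear":[0,0,-0.0005],"delta_rot":[0,0,0]},{"gripper":0.9,"linear":[0,0,-0.001],"delta_rot":[0,0,0]},{"gripper":0.9,"linear":[0,0,-0.001],"delta_rot":[0,0,0]}])

```text
clock: 19.15
position: [0.5149, 0.2724, 0.0517]
ee_rot: [0.0, 0.168, 0.986, 0.0]
contact_force: [-0.1, 0.0, 1.5]
width: 0.01
gripper_force: 34.1
```

>>> send_rows(increments=[{"gripper":0.9,"linear":[0,0,-0.0005],"delta_rot":[0,0,0]},{"gripper":0.1,"linear":[0,0,-0.0005],"delta_rot":[0,0,0]},{"gripper":0.1,"linear":[0,0,-0.0005],"delta_rot":[0,0,0]},{"gripper":0.1,"linear":[0,0,-0.0005],"delta_rot":[0,0,0]},{"gripper":0.1,"linear":[0,0,-0.0005],"delta_rot":[0,0,0]},{"gripper":0.1,"linear":[0,0,0.03],"delta_rot":[0,0,0]},{"gripper":0.1,"linear":[0,0,0.07],"delta_rot":[0,0,0]},{"gripper":0.1,"linear":[0,0,0.11],"delta_rot":[0,0,0]}])

```text
clock: 19.95
position: [0.514, 0.272, 0.1619]
ee_rot: [-0.001, 0.168, 0.986, -0.0]
contact_force: [0.5, 0.7, 0.1]
width: 0.0386
gripper_force: 0.0
```

>>> send_rows(increments=[{"gripper":-0.5,"linear":[0.02,-0.035,0.02],"delta_rot":[0,0,0.1]},{"gripper":-0.5,"linear":[0.04,-0.07,0.02],"delta_rot":[0,0,0.2]},{"gripper":-0.5,"linear":[0.06,-0.105,0.02],"delta_rot":[0,0,0.3]},{"gripper":-0.5,"linear":[0.08,-0.14,0.02],"delta_rot":[0,0,0.4]},{"gripper":-0.5,"linear":[0.105,-0.175,0.02],"delta_rot":[0,0,0.5]},{"gripper":-0.5,"linear":[0.13,-0.21,0.02],"delta_rot":[0,0,0.55]},{"gripper":-0.5,"linear":[0.15,-0.245,0.02],"delta_rot":[0,0,0.55]},{"gripper":-0.5,"linear":[0.1675,-0.2765,0.02],"delta_rot":[0,0,0.55]}])

```text
clock: 20.75
position: [0.6829, -0.0063, 0.1809]
ee_rot: [-0.0, -0.106, 0.994, -0.0]
contact_force: [-0.3, 0.3, -0.4]
width: 0.064
gripper_force: 0.0
```

>>> send_rows(increments=[{"gripper":-0.5,"linear":[0,0,0],"delta_rot":[0,0,0]},{"gripper":-0.5,"linear":[0,0,0],"delta_rot":[0,0,0]}])

```text
clock: 20.95
position: [0.6819, -0.005, 0.1805]
ee_rot: [-0.001, -0.105, 0.994, 0.0]
contact_force: [-0.5, 0.3, -0.7]
width: 0.064
gripper_force: 0.0
```

Run:
```python
from h import *
im=grab('wrist'); print(im['s']['position'],im['s']['width'],px(im,[.6825,-.0045,.092])); cv2.imwrite('pics/w6.png',im['pixels'])
```

```text
[ 0.68189862 -0.00504003  0.18054584] 0.06395211389188318 (np.float64(317.3268930406381), np.float64(249.6678635866077))
```

View pics/w6.png

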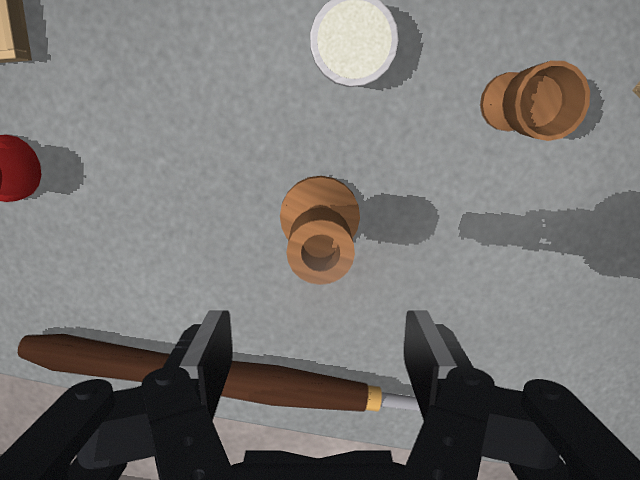

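The candlestick's top is at (320,252), under the gripper. Descending and gripping.

>>> send_rows(increments=[{"gripper":-0.5,"linear":[0.001,0.001,-0.04],"delta_rot":[0,0,0]},{"gripper":-0.5,"linear":[0.001,0.001,-0.08],"delta_rot":[0,0,0]},{"gripper":-0.5,"linear":[0.001,0.001,-0.11],"delta_rot":[0,0,0]},{"gripper":-0.5,"linear":[0.001,0.001,-0.122],"delta_rot":[0,0,0]},{"gripper":-0.5,"linear":[0.001,0.001,-0.125],"delta_rot":[0,0,0]},{"gripper":-0.5,"linear":[0.001,0.001,-0.125],"delta_rot":[0,0,0]},{"gripper":-0.5,"linear":[0.001,0.001,-0.125],"delta_rot":[0,0,0]}])

```text
clock: 21.7
position: [0.6845, -0.0031, 0.0584]
ee_rot: [0.002, -0.107, 0.994, -0.0]
contact_force: [-0.0, 0.2, 0.9]
width: 0.0641
gripper_force: 0.0
```

>>> send_rows(increments=[{"gripper":0,"linear":[0,0,0],"delta_rot":[0,0,0]},{"gripper":0.6,"linear":[0,0,0],"delta_rot":[0,0,0]},{"gripper":0.6,"linear":[0,0,0],"delta_rot":[0,0,0]},{"gripper":0.6,"linear":[0,0,0],"delta_rot":[0,0,0]},{"gripper":0.6,"linear":[0,0,0],"delta_rot":[0,0,0]},{"gripper":0.6,"linear":[0,0,0],"delta_rot":[0,0,0]},{"gripper":0.6,"linear":[0,0,0],"delta_rot":[0,0,0]}], newtons=30)

```text
clock: 22.4
position: [0.6839, -0.0032, 0.058]
ee_rot: [0.001, -0.106, 0.994, -0.0]
contact_force: [-0.4, 1.1, 6.9]
width: 0.0391
gripper_force: 30.5
```

>>> send_rows(increments=[{"gripper":0.6,"linear":[0,0,0.02],"delta_rot":[0,0,0]},{"gripper":0.6,"linear":[0,0,0.05],"delta_rot":[0,0,0]},{"gripper":0.6,"linear":[0,0,0.09],"delta_rot":[0,0,0]},{"gripper":0.6,"linear":[-0.01,-0.02,0.11],"delta_rot":[0,0,0]},{"gripper":0.6,"linear":[-0.02,-0.055,0.11],"delta_rot":[0,0,0]},{"gripper":0.6,"linear":[-0.03,-0.09,0.11],"delta_rot":[0,0,0]},{"gripper":0.6,"linear":[-0.045,-0.125,0.11],"delta_rot":[0,0,0]},{"gripper":0.6,"linear":[-0.055,-0.16,0.11],"delta_rot":[0,0,0]}])

```text
clock: 23.2
position: [0.6265, -0.1644, 0.1659]
ee_rot: [-0.001, -0.106, 0.994, 0.0]
contact_force: [0.3, -1.2, -2.6]
width: 0.0393
gripper_force: 30.8
```

>>> send_rows(increments=[{"gripper":0.6,"linear":[-0.01,-0.035,0],"delta_rot":[0,0,0]},{"gripper":0.6,"linear":[-0.025,-0.07,0],"delta_rot":[0,0,0]},{"gripper":0.6,"linear":[-0.04,-0.105,0],"delta_rot":[0,0,0]},{"gripper":0.6,"linear":[-0.05,-0.131,0],"delta_rot":[0,0,0]},{"gripper":0.6,"linear":[-0.05,-0.131,0],"delta_rot":[0,0,0]},{"gripper":0.6,"linear":[-0.05,-0.131,0],"delta_rot":[0,0,0]}])

```text
clock: 23.8
position: [0.5775, -0.2946, 0.1658]
ee_rot: [-0.0, -0.105, 0.994, 0.001]
contact_force: [0.4, 0.6, -1.4]
width: 0.0391
gripper_force: 30.8
```

Run:
```python
from h import *
import pickle
im=grab('wrist'); print(im['s']['position'],im['s']['width']); cv2.imwrite('pics/w7.png',im['pixels']); pickle.dump(im,open('pics/w7.pkl','wb'))
```

```text
[ 0.57745141 -0.29462429  0.16583024] 0.03912261009515383
```

View pics/w7.png

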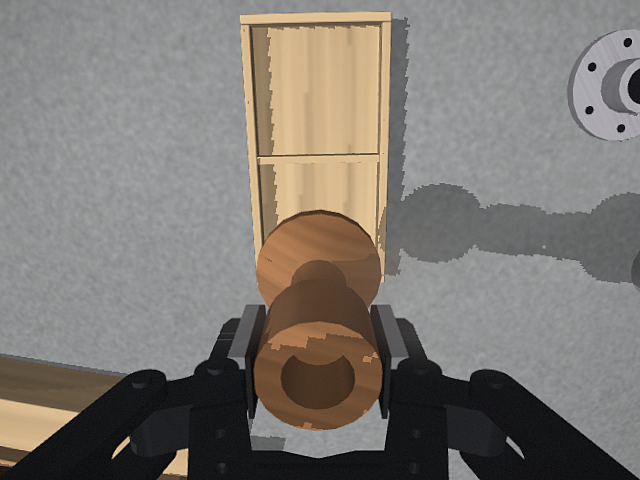

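The tray's near corners are at (241,15) and (391,13), with the divider ends at (258,157) and (380,155).

Run:
```python
from h import *
import pickle
im=pickle.load(open('pics/w7.pkl','rb'))
A,B=[onz(im,u,v,.018)[:2] for u,v in [(241,15),(391,13)]]; D=[onz(im,u,v,.016)[:2] for u,v in [(258,157),(380,155)]]
m=(A+B)/2; c=(D[0]+D[1])/2; X=(c-m)/np.linalg.norm(c-m); print(np.linalg.norm(A-B),np.linalg.norm(c-m),np.degrees(np.arctan2(X[1],X[0])),c, m+X*.0925)
print('far',m+X*.137,c+X*.0445,'near',m+X*.048,c-X*.0445)
```

```text
0.09405721649020368 0.08895186124459724 13.336746074402145 [ 0.53212125 -0.30269316] [ 0.5355737 -0.3018747]
far [ 0.57887359 -0.29160971] [ 0.57542114 -0.29242818] near [ 0.49227382 -0.31213968] [ 0.48882137 -0.31295815]
```

>>> send_rows(increments=[{"gripper":0.6,"linear":[0,0.0015,-0.03],"delta_rot":[0,0,0]},{"gripper":0.6,"linear":[0,0.0015,-0.06],"delta_rot":[0,0,0]},{"gripper":0.6,"linear":[0,0.0015,-0.085],"delta_rot":[0,0,0]},{"gripper":0.6,"linear":[0,0.0015,-0.096],"delta_rot":[0,0,0]},{"gripper":0.6,"linear":[0,0.0015,-0.1],"delta_rot":[0,0,0]},{"gripper":0.6,"linear":[0,0.0015,-0.101],"delta_rot":[0,0,0]},{"gripper":0.6,"linear":[0,0.0015,-0.101],"delta_rot":[0,0,0]}])

```text
clock: 24.55
position: [0.579, -0.293, 0.0665]
ee_rot: [0.001, -0.107, 0.994, -0.001]
contact_force: [0.1, 0.1, -1.0]
width: 0.0389
gripper_force: 30.8
```

>>> send_rows(increments=[{"gripper":0.6,"linear":[0,0,-0.0005],"delta_rot":[0,0,0]},{"gripper":0.6,"linear":[0,0,-0.001],"delta_rot":[0,0,0]},{"gripper":0.6,"linear":[0,0,-0.001],"delta_rot":[0,0,0]}])

```text
clock: 24.85
position: [0.5782, -0.293, 0.0649]
ee_rot: [0.0, -0.106, 0.994, -0.0]
contact_force: [-0.3, 0.2, -0.8]
width: 0.0391
gripper_force: 30.8
```

>>> send_rows(increments=[{"gripper":0.6,"linear":[0,0,-0.0005],"delta_rot":[0,0,0]},{"gripper":0.6,"linear":[0,0,-0.001],"delta_rot":[0,0,0]},{"gripper":0.6,"linear":[0,0,-0.0015],"delta_rot":[0,0,0]},{"gripper":0.6,"linear":[0,0,-0.0015],"delta_rot":[0,0,0]}])

```text
clock: 25.25
position: [0.578, -0.2928, 0.0631]
ee_rot: [0.0, -0.106, 0.994, 0.0]
contact_force: [-0.5, 0.4, 0.9]
width: 0.0392
gripper_force: 30.9
```

>>> send_rows(increments=[{"gripper":0.6,"linear":[0,0,-0.0005],"delta_rot":[0,0,0]},{"gripper":-0.4,"linear":[0,0,-0.0005],"delta_rot":[0,0,0]},{"gripper":-0.4,"linear":[0,0,-0.0005],"delta_rot":[0,0,0]},{"gripper":-0.4,"linear":[0,0,-0.0005],"delta_rot":[0,0,0]},{"gripper":-0.4,"linear":[0,0,-0.0005],"delta_rot":[0,0,0]},{"gripper":-0.4,"linear":[0,0,0.03],"delta_rot":[0,0,0]},{"gripper":-0.4,"linear":[0,0,0.07],"delta_rot":[0,0,0]},{"gripper":-0.4,"linear":[0,0,0.1],"delta_rot":[0,0,0]}])

```text
clock: 26.05
position: [0.5785, -0.2931, 0.1647]
ee_rot: [0.001, -0.106, 0.994, -0.0]
contact_force: [0.6, -0.3, 0.1]
width: 0.0601
gripper_force: 0.0
```

>>> send_rows(increments=[{"gripper":-0.4,"linear":[-0.018,0.037,0],"delta_rot":[0,0,0]},{"gripper":-0.4,"linear":[-0.036,0.074,0],"delta_rot":[0,0,0]},{"gripper":-0.4,"linear":[-0.054,0.111,0],"delta_rot":[0,0,0]},{"gripper":-0.4,"linear":[-0.072,0.148,0],"delta_rot":[0,0,0]},{"gripper":-0.4,"linear":[-0.09,0.185,0],"delta_rot":[0,0,0]},{"gripper":-0.4,"linear":[-0.108,0.222,0],"delta_rot":[0,0,0]},{"gripper":-0.4,"linear":[-0.126,0.259,0],"delta_rot":[0,0,0]},{"gripper":-0.4,"linear":[-0.143,0.293,0],"delta_rot":[0,0,0]}])

```text
clock: 26.85
position: [0.434, 0.0017, 0.1629]
ee_rot: [0.0, -0.106, 0.994, 0.0]
contact_force: [0.4, 0.4, 1.4]
width: 0.0599
gripper_force: 0.0
```

>>> send_rows(increments=[{"gripper":-0.4,"linear":[0,0,-0.02],"delta_rot":[0,0,0]},{"gripper":-0.4,"linear":[0,0,-0.02],"delta_rot":[0,0,0]},{"gripper":-0.4,"linear":[0,0,-0.02],"delta_rot":[0,0,0]}])

```text
clock: 27.15
position: [0.4353, 0.0001, 0.143]
ee_rot: [-0.0, -0.106, 0.994, -0.0]
contact_force: [0.0, 0.3, 0.4]
width: 0.0599
gripper_force: 0.0
```

Run:
```python
from h import *
im=grab('wrist'); print(im['s']['position'],im['s']['width'],px(im,[.435,.0005,.05]))
h=cv2.cvtColor(im['pixels'],cv2.COLOR_BGR2HSV); m=cv2.inRange(h,(12,120,90),(35,255,255))
n,l,st,c=cv2.connectedComponentsWithStats(m)
for i in range(1,n):
    if st[i,4]>800: print(st[i],c[i])
cv2.imwrite('pics/w8.png',cv2.resize(im['pixels'],None,fx=.8,fy=.8))
t=grab('top'); cv2.imwrite('pics/t8.png',t['pixels'])
```

```text
[4.35283465e-01 5.78288142e-05 1.43008678e-01] 0.05992784979742716 (np.float64(317.6725414490283), np.float64(245.58998354654895))
[ 279  187   79   82 4374] [317.97119342 223.0521262 ]
```

View pics/w8.png

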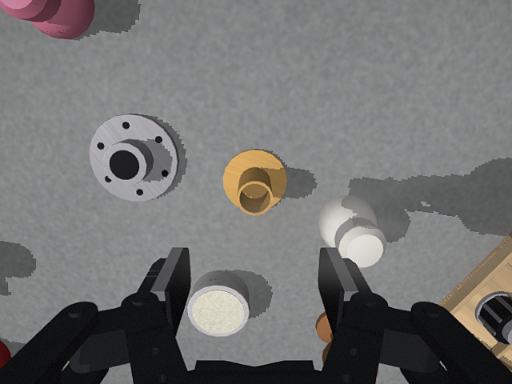

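The cup's tube is at (319,247) in full-image pixels, centred; the white decoy is clear of the fingers.

>>> send_rows(increments=[{"gripper":-0.4,"linear":[0,0,-0.04],"delta_rot":[0,0,0]},{"gripper":-0.4,"linear":[0,0,-0.08],"delta_rot":[0,0,0]},{"gripper":-0.4,"linear":[0,0,-0.11],"delta_rot":[0,0,0]},{"gripper":-0.4,"linear":[0,0,-0.121],"delta_rot":[0,0,0]},{"gripper":-0.4,"linear":[0,0,-0.125],"delta_rot":[0,0,0]},{"gripper":-0.4,"linear":[0,0,-0.125],"delta_rot":[0,0,0]},{"gripper":-0.4,"linear":[0,0,-0.125],"delta_rot":[0,0,0]}])

```text
clock: 27.95
position: [0.4363, -0.0003, 0.0187]
ee_rot: [0.001, -0.106, 0.994, -0.0]
contact_force: [-0.1, 0.7, 0.2]
width: 0.0597
gripper_force: 0.0
```

>>> send_rows(increments=[{"gripper":0,"linear":[0,0,0],"delta_rot":[0,0,0]},{"gripper":0.7,"linear":[0,0,0],"delta_rot":[0,0,0]},{"gripper":0.7,"linear":[0,0,0],"delta_rot":[0,0,0]},{"gripper":0.7,"linear":[0,0,0],"delta_rot":[0,0,0]},{"gripper":0.7,"linear":[0,0,0],"delta_rot":[0,0,0]},{"gripper":0.7,"linear":[0,0,0],"delta_rot":[0,0,0]},{"gripper":0.7,"linear":[0,0,0],"delta_rot":[0,0,0]},{"gripper":0.7,"linear":[0,0,0],"delta_rot":[0,0,0]}], newtons=35)

```text
clock: 28.75
position: [0.4356, 0.0002, 0.0187]
ee_rot: [0.001, -0.106, 0.994, -0.0]
contact_force: [-1.0, -0.4, 7.0]
width: 0.0262
gripper_force: 34.2
```

>>> send_rows(increments=[{"gripper":0.7,"linear":[0,0,0.02],"delta_rot":[0,0,0]},{"gripper":0.7,"linear":[0,0,0.05],"delta_rot":[0,0,0]},{"gripper":0.7,"linear":[0,0,0.09],"delta_rot":[0,0,0]},{"gripper":0.7,"linear":[0,-0.02,0.1],"delta_rot":[0,0,0]},{"gripper":0.7,"linear":[0.01,-0.055,0.1],"delta_rot":[0,0,0]},{"gripper":0.7,"linear":[0.015,-0.09,0.1],"delta_rot":[0,0,0]},{"gripper":0.7,"linear":[0.02,-0.13,0.1],"delta_rot":[0,0,0]},{"gripper":0.7,"linear":[0.03,-0.17,0.1],"delta_rot":[0,0,0]}])

```text
clock: 29.55
position: [0.4642, -0.1707, 0.1178]
ee_rot: [-0.0, -0.107, 0.994, 0.0]
contact_force: [0.8, 1.0, -2.1]
width: 0.0258
gripper_force: 34.7
```

>>> send_rows(increments=[{"gripper":0.7,"linear":[0.007,-0.04,0],"delta_rot":[0,0,0]},{"gripper":0.7,"linear":[0.014,-0.08,0],"delta_rot":[0,0,0]},{"gripper":0.7,"linear":[0.021,-0.12,0],"delta_rot":[0,0,0]},{"gripper":0.7,"linear":[0.025,-0.1425,0],"delta_rot":[0,0,0]},{"gripper":0.7,"linear":[0.025,-0.1425,0],"delta_rot":[0,0,0]},{"gripper":0.7,"linear":[0.025,-0.1425,-0.03],"delta_rot":[0,0,0]},{"gripper":0.7,"linear":[0.025,-0.1425,-0.05],"delta_rot":[0,0,0]},{"gripper":0.7,"linear":[0.025,-0.1425,-0.05],"delta_rot":[0,0,0]}])

```text
clock: 30.35
position: [0.4874, -0.3093, 0.0649]
ee_rot: [-0.003, -0.107, 0.994, 0.003]
contact_force: [0.2, 0.4, -1.7]
width: 0.0264
gripper_force: 34.9
```

Run:
```python
from h import *
im=grab('side'); print(get_state()['position']); cv2.imwrite('pics/s9.png',cv2.resize(im['pixels'][220:410,350:520],None,fx=3.1,fy=3.1))
```

```text
[ 0.48866157 -0.31030467  0.06654324]
```

View pics/s9.png

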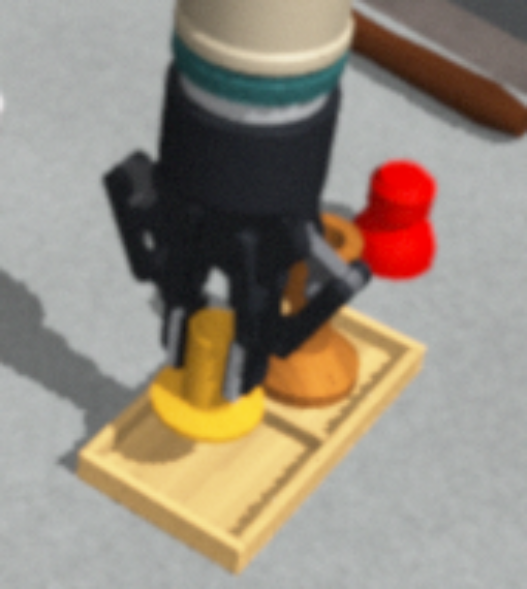

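The cup hangs level above the near compartment, and the candlestick stands in the far one. Lowering.

>>> send_rows(increments=[{"gripper":0.7,"linear":[0,0,-0.01],"delta_rot":[0,0,0]},{"gripper":0.7,"linear":[0,0,-0.025],"delta_rot":[0,0,0]},{"gripper":0.7,"linear":[0,0,-0.037],"delta_rot":[0,0,0]},{"gripper":0.7,"linear":[0,0,-0.041],"delta_rot":[0,0,0]},{"gripper":0.7,"linear":[0,0,-0.042],"delta_rot":[0,0,0]},{"gripper":0.7,"linear":[0,0,-0.042],"delta_rot":[0,0,0]},{"gripper":0.7,"linear":[0,0,-0.042],"delta_rot":[0,0,0]}])

```text
clock: 31.1
position: [0.4905, -0.3126, 0.0264]
ee_rot: [0.0, -0.106, 0.994, -0.0]
contact_force: [0.5, -0.7, -1.1]
width: 0.0255
gripper_force: 34.9
```

>>> send_rows(increments=[{"gripper":0.7,"linear":[0,0,-0.0005],"delta_rot":[0,0,0]},{"gripper":0.7,"linear":[0,0,-0.001],"delta_rot":[0,0,0]},{"gripper":0.7,"linear":[0,0,-0.0015],"delta_rot":[0,0,0]},{"gripper":0.7,"linear":[0,0,-0.0015],"delta_rot":[0,0,0]}])

```text
clock: 31.5
position: [0.49, -0.3123, 0.0243]
ee_rot: [-0.0, -0.106, 0.994, 0.0]
contact_force: [-0.1, -0.1, -0.7]
width: 0.0265
gripper_force: 34.9
```

>>> send_rows(increments=[{"gripper":0.7,"linear":[0,0,-0.0005],"delta_rot":[0,0,0]},{"gripper":0.7,"linear":[0,0,-0.001],"delta_rot":[0,0,0]},{"gripper":0.7,"linear":[0,0,-0.001],"delta_rot":[0,0,0]}])

```text
clock: 31.8
position: [0.49, -0.3123, 0.0237]
ee_rot: [0.0, -0.106, 0.994, -0.0]
contact_force: [-1.5, 0.6, 3.1]
width: 0.0259
gripper_force: 35.2
```

>>> send_rows(increments=[{"gripper":0,"linear":[0,0,0],"delta_rot":[0,0,0]},{"gripper":0,"linear":[0,0,0],"delta_rot":[0,0,0]},{"gripper":0,"linear":[0,0,0],"delta_rot":[0,0,0]},{"gripper":0,"linear":[0,0,0],"delta_rot":[0,0,0]},{"gripper":0,"linear":[0,0,0.03],"delta_rot":[0,0,0]},{"gripper":0,"linear":[0,0,0.07],"delta_rot":[0,0,0]},{"gripper":0,"linear":[0,0,0.11],"delta_rot":[0,0,0]},{"gripper":0,"linear":[0,0,0.15],"delta_rot":[0,0,0]}])

```text
clock: 32.6
position: [0.4898, -0.3121, 0.1747]
ee_rot: [-0.0, -0.106, 0.994, 0.0]
contact_force: [0.8, -0.6, -0.1]
width: 0.0426
gripper_force: 0.0
```

>>> send_rows(increments=[{"gripper":0,"linear":[-0.01,0.04,0.02],"delta_rot":[0,0,0]},{"gripper":0,"linear":[-0.03,0.08,0.04],"delta_rot":[0,0,0]},{"gripper":0,"linear":[-0.05,0.12,0.04],"delta_rot":[0,0,0]},{"gripper":0,"linear":[-0.07,0.16,0.04],"delta_rot":[0,0,0]},{"gripper":0,"linear":[-0.09,0.2,0.04],"delta_rot":[0,0,0]},{"gripper":0,"linear":[-0.11,0.24,0.04],"delta_rot":[0,0,0]},{"gripper":0,"linear":[-0.12,0.27,0.04],"delta_rot":[0,0,0]},{"gripper":0,"linear":[-0.12,0.27,0.04],"delta_rot":[0,0,0]}])

```text
clock: 33.4
position: [0.3675, -0.0391, 0.2133]
ee_rot: [-0.0, -0.108, 0.994, 0.001]
contact_force: [-0.2, -0.5, -0.1]
width: 0.0428
gripper_force: 0.0
```

Run:
```python
from h import *
a=grab('side')['pixels'][130:420,120:520]; t=grab('top')['pixels'][120:380,0:640]
cv2.imwrite('pics/f.png',np.vstack([cv2.resize(a,(440,319)),cv2.resize(t,(640,260))[:, 100:540]]) if 0 else np.vstack([cv2.copyMakeBorder(cv2.resize(a,(440,319)),0,0,0,200,0),t]))
s=get_state(); print(s['contact_force'],s['width'])
```

```text
[-0.57157335 -0.39268457 -0.45090706] 0.042632722364848094
```

View pics/f.png

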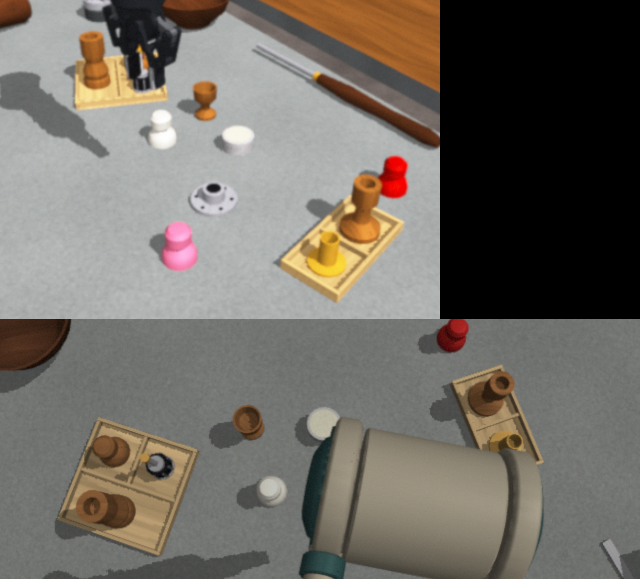

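The final picture shows all five parts upright in their compartments: body, head and grinder on the left, candlestick and cup on the right. The other objects haven't moved, and the gripper is clear.

```bash
python3 -c "
from rig import sign_off
print(sign_off())"
```

```text
the job is handed in; nothing more can be done
None
```

Both kits are made up and handed in after about 33 s on the robot's clock. All five parts stand upright in their compartments, and the egg cup, wax tin and faceplate were left where they were.

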